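# Lock the grinding cup into the spice grinder

## Robot

A 7-joint arm with a two-finger parallel gripper is mounted at the origin on a cart in front of the work surface, level with it; the furniture and walls round the work are solid. World frame = base frame: x ahead of the robot, y to its left, z up, the work surface at z = 0. Lengths are in m, angles in rad, forces in N, time in s.
With the tool pointing down it reaches from about 0.425 to 0.925 m from the base axis. Payload 6.8 kg.
Tool frame: the origin (TCP) lies between the finger pads; the fingertips stand r.tcp_to_tips ahead of it and the grasp point (between the pads) lies 3 mm ahead of it (r.tcp_to_tips is the distance from the TCP to the fingertips, in m); z points along the fingers, y is the line along which they close (so a half turn about z gives the same grasp; the last joint's range is limited). The gripper opens to 85 mm and grips with 20 to 120 N. Pads are 22 mm wide; open, the fingers measure 114 mm over their backs; the gripper's body (76 mm by 85 mm) begins 54 mm behind the grasp point. The pads swing forward as they close: fully open they stand 13 mm farther back than shut.
Start: joints at [1.119, 0.477, 0.022, 1.555, -0.011, 1.109, -0.083], TCP at [0.228, -0.636, 0.253] pointing down, gripper open.
Joint ranges: [-2.96, 2.96], [-0.34, 2.1], [-1.41, 1.46], [0.24, 2.44], [-1.37, 4.51], [0.17, 1.92], [-2.96, 2.96]. Speed limits (rad/s): [2.39, 2.39, 3.14, 3.14, 3.14, 3.14, 3.14].

## Interface

Orientations are given as a rotation vector (axis times angle).
In Python, from bench import r gives the robot as it stands. The module is installed in compiled form; this text tells all that it offers.
- The arm moves only by the tool step_arm, never from a script. Its argument "moves" is a list of rows, each an object of numbers: "rx", "ry", "rz": the turn, a rotation vector about the tool's x, y, z in degrees; "dx", "dy", "dz": the shift along the tool's x, y, z in mm; "gripper": the opening, from -1 (shut) to 1 (fully open). In form: [{"rx": .., "ry": .., "rz": .., "dx": .., "dy": .., "dz": .., "gripper": ..}, ...]. A call has 1 to 20 rows; each row shifts and turns the commanded pose from where the row before left it, along the tool's axes as they then stand; what a row does not reach is not made up. A row lasts 1/8 s, in which the tool goes at most 62.5 mm and 10.7 degrees, less where a joint would pass 70% of its speed; a pose out of reach is approached as far as the arm can. A call is refused whole if a number of a shift passes 62.5 or a number of a turn 10.7, either way. A call with a gripper value outside its range is refused whole. The fingers move at their own pace and stop on an object; "grip_force" is the grip in N (left out, the last holds). Time passes only in rows, so rows that do not move let the fingers close. It gives the time, the measured TCP pose, the force, the opening and the grip force at its end, in the units of the state.
- r.get_obs(): the state, without advancing time (a new reading comes with each control period).
- r.grab_frame(name): name is "scene" or "top" or "wrist"; returns the picture (480x640x3 uint8, blue, green, red); there is no depth.
- r.camera_info(name): a dict with "mtx" (3x3 intrinsics, pixels), "D" ([k1, k2, p1, p2, k3] as OpenCV has them; the pictures are not rectified), "rvec" (rotation vector, rad) and "tvec" (3), from world to camera coordinates, as OpenCV has them. Camera axes: x right, y down, z forward; pixel columns grow to the right and rows downward; lengths in m; the calibration is good to about 2 mm. A picture is of the moment at which its call begins: read the wrist's pose just before it. camera_info takes no time and is no camera call; for the wrist camera it gives the pose at the moment of the call.
- r.hand_in(): hands the job in; it is judged then, once.
The state is a dict: "clock": time; "joints": joint angles; "qvel": joint speeds; "tau": joint torques, N m; "tcp_pos": TCP position; "orientation": TCP orientation; "contact_force": force on the tool from outside, world axes, zero at the start; "moment": the same for the moment, N m; "grip_width": finger opening in m; "gripper_force": force on a finger pad.
Only numpy, scipy, OpenCV 4.12 (cv2) and the standard library are available. Lean on these libraries where they do the work, as an engineer would, in place of code of your own. Each camera call takes 0.05 s, during which the arm holds its last target. There are 200 camera calls.

## Task

Fit the steel grinding cup (the one with an orange rib on top to hold it by) to the black spice grinder: line its oblong orange foot up with the oblong well in the grinder's turning ring and lower it upright until it drops fully home. Then turn the cup clockwise, seen from above, so that the ring's white pointer goes from the white mark to the red mark, and let go, leaving the cup upright in the well.

Things in the scene. Friction and masses are not known exactly. Their poses are not given: they have to be found in the camera images.
- cup_mid (a point): Loose grinding cup, 0.11-0.21 kg, upright, 94 mm high; point on its axis 47 mm above its underside, z up. Orange foot 64 (x) x 30 (y) x 18 mm high; round steel body 52 mm across, 18 to 64 mm up; on top an orange rib 46 (x) x 18 mm thick (y), 64 to 94 mm up, its middle 32 mm above this point: pinch it across the 18 mm. Foot and rib are in line and alike after half a turn.
- well (a point): Centre of the well's mouth in the aluminium ring on the fixed black grinder base (140 mm across), level with the ring's top, 75 mm above the worktop; turns with the ring, z up. Well 80 (x) x 40 (y) mm, 16 mm deep, flat floor, long edges bevelled 3 mm. Foot home: the cup's point is 31 mm above this one (47 mm if still on the ring). The foot has 5 mm and 9 degrees of play to each side.
- lock_ring (a joint): Ring angle in rad, clockwise from above: 0 unlocked, as it starts (white pointer, at the well's +x end, at the housing's white mark); 1.05 locked at the end stop (pointer at the red mark). It stays where left, friction 0.06 N m. The cup turns some 9 degrees (18 at most) in the well before the ring follows, so turn the cup about 70 degrees.

How it is judged:
On the way, in this order (a step that is already met when the one before it is completed fails the run):
1. the cup's foot is down in the well with the ring still near unlocked (z of cup_mid in the frame of well below 0.037 m and horizontal distance between cup_mid and well below 0.012 m and angle between cup_mid's own z axis and vertical below 0.17 rad and value of joint lock_ring below 0.4 rad), for 0.1 s.
2. the cup has turned the ring to the red mark (z of cup_mid in the frame of well below 0.037 m and horizontal distance between cup_mid and well below 0.012 m and value of joint lock_ring above 0.78 rad), for 0.1 s.
At the end, for the whole second after the job is handed in: The cup stands upright (within 10 degrees) with its foot down in the well (mid point less than 37 mm above the mouth and within 12 mm of its centre), the ring is turned to the red mark (at least 0.78 of 1.05 rad) (all of step 2 and angle between cup_mid's own z axis and vertical below 0.17 rad); the robot touches nothing.
It also fails if it takes over 38 s, if anything falls off the work surface, if the arm or the gripper's body presses on something with over 40 N, if the wrist force passes 120 N, or if a joint passes its speed limit or range.

## Working session

There is one attempt and no reset: what is moved stays moved. The work goes in short steps, Python scripts to look and compute and a tool call to move; the robot and the scene stay as the last step left them, time stands still between calls to the robot, and variables do not carry over. Pictures are saved under pics/ and viewed, at most 10 in all, crops included, and the job is handed in when it is done.

Besides the shell and the picture viewer there is one more tool, called as name([rows], argument=value, ...), one row to a line, values as JSON. step_arm: Moves the arm, as the interface text tells. Its arguments: {"type":"object","properties":{"moves":{"type":"array","items":{"type":"object","properties":{"rx":{"type":"number"},"ry":{"type":"number"},"rz":{"type":"number"},"dx":{"type":"number"},"dy":{"type":"number"},"dz":{"type":"number"},"gripper":{"type":"number"}}}},"grip_force":{"type":"number"}},"required":["moves"]}

```bash
mkdir -p pics; python3 - <<'E'
from bench import r
import cv2
o=r.get_obs();print(o,r.tcp_to_tips)
for n in("top","scene"):
    cv2.imwrite(f"pics/{n}0.png",r.grab_frame(n)); print(r.camera_info(n))
E
```

```text
{'clock': 0.0, 'joints': array([ 1.11890795,  0.47776646,  0.02233302,  1.55643425, -0.0114943 ,
        1.10929434, -0.08308859]), 'qvel': array([-0.00088569,  0.00181958,  0.00164372,  0.00053587, -0.00030327,
        0.00020531, -0.00093239]), 'tau': array([-5.23896342e-04, -5.96450758e+01,  1.60775498e+00, -2.81206405e+01,
        1.24462653e-02,  9.16295423e-03, -2.03091858e-06]), 'tcp_pos': array([ 0.2273227 , -0.63499541,  0.25235537]), 'orientation': array([-3.09358706e+00, -5.37136235e-01,  6.80294259e-04]), 'contact_force': array([-0.27615006, -0.28214434,  0.70893599]), 'moment': array([-0.02253529,  0.02463109, -0.01073308]), 'gripper_force': 0.0, 'grip_width': 0.08562892085511341} 0.022
{'mtx': array([[566.27291415,   0.        , 309.6518842 ],
       [  0.        , 566.27291415, 240.10165583],
       [  0.        ,   0.        ,   1.        ]]), 'D': array([0.04742303, 0.        , 0.        , 0.        , 0.        ]), 'rvec': array([ 2.10506788, -2.13041776,  0.16809977]), 'tvec': array([-0.02086318,  0.50630717,  1.06006714])}
{'mtx': array([[525.84252819,   0.        , 321.66424278],
       [  0.        , 525.84252819, 240.92731801],
       [  0.        ,   0.        ,   1.        ]]), 'D': array([-0.15976749,  0.        ,  0.        ,  0.        ,  0.        ]), 'rvec': array([ 0.95350041, -2.45280612,  1.10869227]), 'tvec': array([0.31285766, 0.31118855, 0.67324047])}
```

View pics/top0.png

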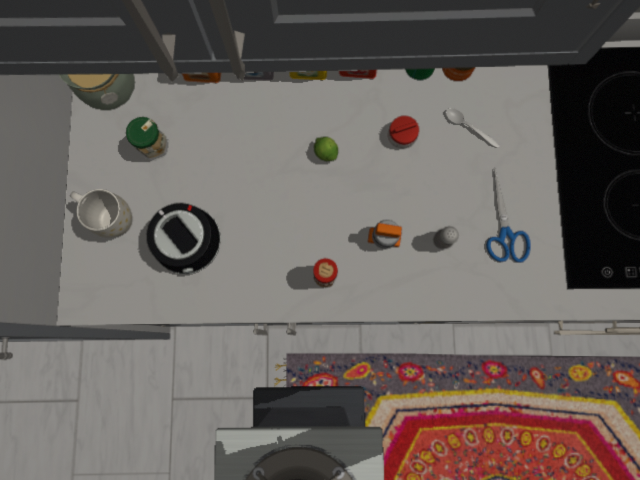

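View pics/scene0.png

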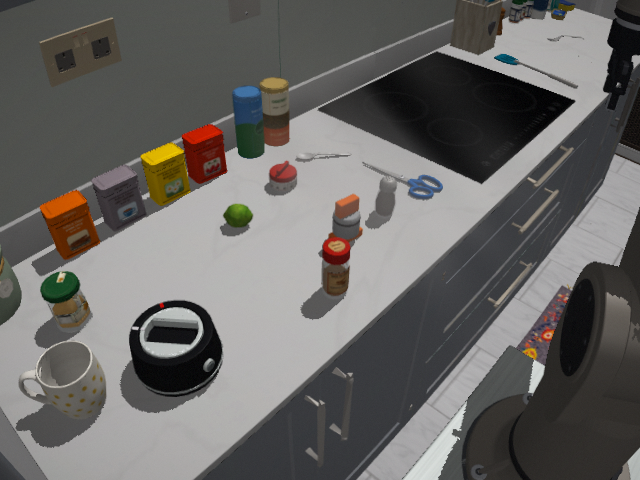

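The top view shows the cup at about (387,234) and the grinder at about (183,237), with its well at (181,236). The white mark is near (161,212) and the red mark near (190,208). I'll enlarge both.

```bash
cat > h.py <<'E'
import numpy as np,cv2
from scipy.spatial.transform import Rotation as R
def ray(ci,uv,z):
    n=cv2.undistortPoints(np.array([[uv]],float),ci["mtx"],ci["D"])[0,0]
    Rm=cv2.Rodrigues(ci["rvec"])[0]; c=-Rm.T@ci["tvec"]; d=Rm.T@np.array([n[0],n[1],1])
    return c+d*(z-c[2])/d[2]
E
python3 - <<'E'
import cv2,numpy as np
im=cv2.imread("pics/top0.png")
a=cv2.resize(im[195:275,140:220],(400,400),interpolation=3) # 5x
b=cv2.resize(im[212:262,362:412],(400,400),interpolation=3) # 8x
cv2.imwrite("pics/crop0.png",np.hstack([a,b]))
E
```

```text
(no output)
```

View pics/crop0.png

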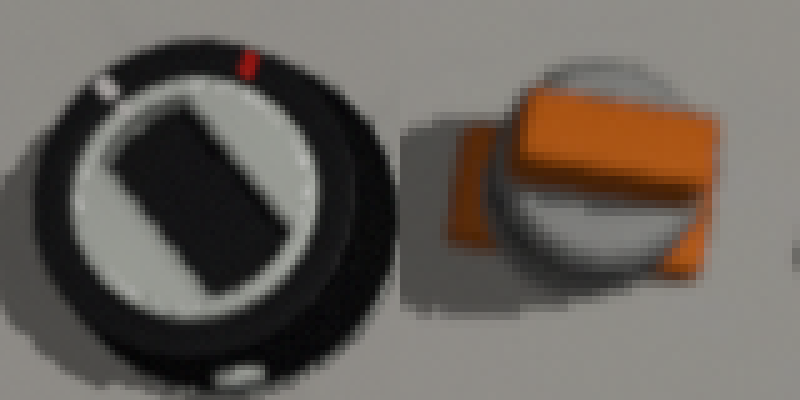

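The grinder crop (5x, origin at pixel (140,195)) puts the ring centre at about (196,198). The well's long edges run (115,160)→(215,295) and (190,105)→(290,230), with the white mark at (107,88). In the cup crop (8x), the rib's top face has corners at about (528,92), (719,120), (712,185) and (517,160).

```bash
python3 - <<'E'
from bench import r
from h import *
ci=r.camera_info("top")
g=lambda u,v,z:ray(ci,(140+(u+.5)/5-.5,195+(v+.5)/5-.5),z)
c=lambda u,v,z:ray(ci,(362+(u-400+.5)/8-.5,212+(v+.5)/8-.5),z)
ang=lambda a,b:np.degrees(np.arctan2(*(b-a)[[1,0]]))
C=g(196,198,.075);print("ring",C)
W=[g(*p,.075) for p in[(115,160),(215,295),(190,105),(290,230)]]
print("wellmean",np.mean(W,0),"ang",ang(W[1],W[0]),ang(W[3],W[2]),np.linalg.norm(W[1]-W[0]),np.linalg.norm(W[2]-W[0]))
print("mark ang",ang(C,g(107,88,.075)),"red",ang(C,g(248,66,.075)))
K=[c(*p,.094) for p in[(528,92),(719,120),(712,185),(517,160)]]
print("rib",np.mean(K,0),ang(K[0],K[1]),ang(K[3],K[2]),np.linalg.norm(K[1]-K[0]),np.linalg.norm(K[3]-K[0]))
F=[c(*p,.018) for p in[(457,127),(445,242),(700,278)]]
print("foot",(F[0]+F[2])/2 if 0 else F, ang(F[1],F[2]))
print(R.from_rotvec(r.get_obs()["orientation"]).as_matrix().round(3))
ci=r.camera_info("wrist");print(ci["mtx"][0,0],ci["rvec"],ci["tvec"], R.from_rotvec(r.get_obs()["orientation"]).inv().apply(-cv2.Rodrigues(ci["rvec"])[0].T@ci["tvec"]-r.get_obs()["tcp_pos"]))
E
```

```text
ring [0.51556246 0.22199071 0.075     ]
wellmean [0.51584994 0.21955945 0.075     ] ang 37.02214637977109 38.78519818395118 0.06613662469453153 0.03510216231616841
mark ang 39.21034732020783 red -19.707502064505817
rib [ 0.516207   -0.17587425  0.094     ] -99.43877451864206 -98.32181467066073 0.04470473011509652 0.016428120288819775
foot [array([ 0.53510981, -0.14491256,  0.018     ]), array([ 0.50590759, -0.14109864,  0.018     ]), array([ 0.49594777, -0.20398636,  0.018     ])] -98.99944930846573
[[ 0.941  0.337 -0.001]
 [ 0.337 -0.941  0.002]
 [-0.    -0.002 -1.   ]]
371.2949317891892 [-2.34820788  1.6529966   0.26446139] [-0.67486452 -0.03884654  0.37881342] [ 0.08098477  0.00042903 -0.11920349]
```

step_arm([
  {"dx":30.5,"dy":-23.9},
  {"dx":30.5,"dy":-23.9},
  {"dx":30.5,"dy":-23.9},
  {"dx":30.5,"dy":-23.9},
  {"dx":30.5,"dy":-23.9},
  {"dx":30.5,"dy":-23.9},
  {"dx":30.5,"dy":-23.9},
  {"dx":30.5,"dy":-23.9},
  {"dx":30.5,"dy":-23.9},
  {"dx":30.5,"dy":-23.9},
  {"dx":30.5,"dy":-23.9},
  {"dx":30.5,"dy":-23.9},
  {"dx":30.5,"dy":-23.9},
  {"dx":30.5,"dy":-23.9},
  {"rz":-10.2},
  {"rz":-10.2},
  {"rz":-10.2},
  {"rz":-10.2},
  {"rz":-10.2},
  {"rz":-10.2},
])

```text
invalid input at $.moves[0]: expected keys rx, ry, rz, dx, dy, dz, gripper
```

```bash
python3 - <<'E'
from bench import r
from h import *
o=r.get_obs();ci=r.camera_info("wrist")
im=r.grab_frame("wrist");cv2.imwrite("pics/w1.png",im)
Rm=R.from_rotvec(o["orientation"]).as_matrix();print(o["clock"],o["tcp_pos"],Rm.round(3),o["joints"])
np.savez("w1.npz",**ci)
for p in[(.516,-.176,.094)]:print(cv2.projectPoints(np.array([p]),ci["rvec"],ci["tvec"],ci["mtx"],ci["D"])[0])
E
```

```text
0.1 [ 0.2273327  -0.63504112  0.25241043] [[ 0.941  0.337 -0.001]
 [ 0.337 -0.941  0.002]
 [-0.    -0.002 -1.   ]] [ 1.11888956  0.47775238  0.02237415  1.55632812 -0.01150249  1.10932591
 -0.08308431]
[[[-639.94425523 -949.99725165]]]
```

View pics/w1.png

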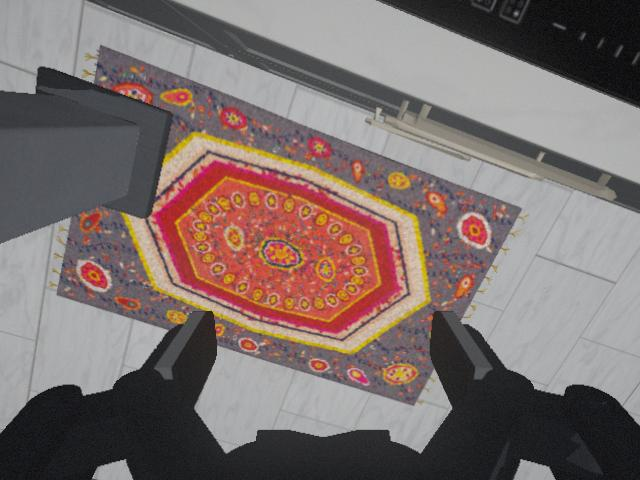

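The move was refused because every row needs all the keys. This wrist picture only shows the floor. I'll resend with full rows.

step_arm([
  {"rx":0,"ry":0,"rz":0,"dx":30.5,"dy":-23.9,"dz":0,"gripper":1},
  {"rx":0,"ry":0,"rz":0,"dx":30.5,"dy":-23.9,"dz":0,"gripper":1},
  {"rx":0,"ry":0,"rz":0,"dx":30.5,"dy":-23.9,"dz":0,"gripper":1},
  {"rx":0,"ry":0,"rz":0,"dx":30.5,"dy":-23.9,"dz":0,"gripper":1},
  {"rx":0,"ry":0,"rz":0,"dx":30.5,"dy":-23.9,"dz":0,"gripper":1},
  {"rx":0,"ry":0,"rz":0,"dx":30.5,"dy":-23.9,"dz":0,"gripper":1},
  {"rx":0,"ry":0,"rz":0,"dx":30.5,"dy":-23.9,"dz":0,"gripper":1},
  {"rx":0,"ry":0,"rz":0,"dx":30.5,"dy":-23.9,"dz":0,"gripper":1},
  {"rx":0,"ry":0,"rz":0,"dx":30.5,"dy":-23.9,"dz":0,"gripper":1},
  {"rx":0,"ry":0,"rz":0,"dx":30.5,"dy":-23.9,"dz":0,"gripper":1},
  {"rx":0,"ry":0,"rz":0,"dx":30.5,"dy":-23.9,"dz":0,"gripper":1},
  {"rx":0,"ry":0,"rz":0,"dx":30.5,"dy":-23.9,"dz":0,"gripper":1},
  {"rx":0,"ry":0,"rz":0,"dx":30.5,"dy":-23.9,"dz":0,"gripper":1},
  {"rx":0,"ry":0,"rz":0,"dx":30.5,"dy":-23.9,"dz":0,"gripper":1},
  {"rx":0,"ry":0,"rz":-10.2,"dx":0,"dy":0,"dz":0,"gripper":1},
  {"rx":0,"ry":0,"rz":-10.2,"dx":0,"dy":0,"dz":0,"gripper":1},
  {"rx":0,"ry":0,"rz":-10.2,"dx":0,"dy":0,"dz":0,"gripper":1},
  {"rx":0,"ry":0,"rz":-10.2,"dx":0,"dy":0,"dz":0,"gripper":1},
  {"rx":0,"ry":0,"rz":-10.2,"dx":0,"dy":0,"dz":0,"gripper":1},
  {"rx":0,"ry":0,"rz":-10.2,"dx":0,"dy":0,"dz":0,"gripper":1},
])

```text
clock: 2.65
tcp_pos: [0.5165, -0.1766, 0.253]
orientation: [-2.384, -2.045, 0.001]
contact_force: [-0.8, 0.4, -0.0]
grip_width: 0.0852
gripper_force: 0.0
```

```bash
python3 - <<'E'
from bench import r
from h import *
o=r.get_obs();ci=r.camera_info("wrist")
im=r.grab_frame("wrist");cv2.imwrite("pics/w1.png",im)
Rm=R.from_rotvec(o["orientation"]).as_matrix();print(o["clock"],o["tcp_pos"],Rm.round(3),o["joints"])
np.savez("w1.npz",**ci)
for p in[(.516,-.176,.094)]:print(cv2.projectPoints(np.array([p]),ci["rvec"],ci["tvec"],ci["mtx"],ci["D"])[0])
E
```

```text
2.65 [ 0.51651243 -0.17658333  0.25303145] [[ 0.153  0.988 -0.001]
 [ 0.988 -0.153  0.   ]
 [ 0.    -0.001 -1.   ]] [ 0.54724982  0.29516205 -0.40133008  1.84401897  0.13297289  1.02918743
 -0.06046683]
[[[320.388279   226.97478423]]]
```

View pics/w1.png

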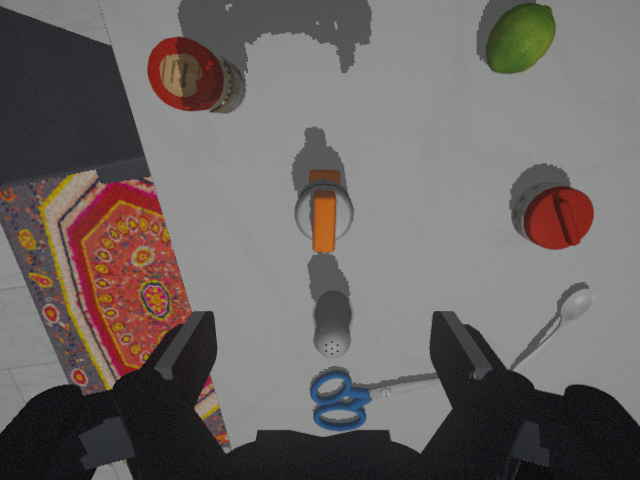

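The rib's top face spans roughly (312..336, 190..252), so its centre is near (324,221). The prediction was (320,227), which is within a few mm.

```bash
python3 - <<'E'
from h import *
ci=np.load("w1.npz");im=cv2.imread("pics/w1.png")
print(ci["mtx"])
hsv=cv2.cvtColor(im,cv2.COLOR_BGR2HSV)
m=cv2.inRange(hsv,(5,180,200),(20,255,255));m[:185]=0;m[260:]=0;m[:,:290]=0;m[:,360:]=0
c=max(cv2.findContours(m,0,1)[0],key=cv2.contourArea);b=cv2.minAreaRect(c);print(b)
P=[ray(ci,p,.094) for p in cv2.boxPoints(b)];print(np.mean(P,0),np.array(P).round(4))
e=P[1]-P[0] if np.linalg.norm(P[1]-P[0])>.03 else P[2]-P[1];print(np.degrees(np.arctan2(e[1],e[0])))
E
```

```text
[[371.29493179   0.         322.84039516]
 [  0.         371.29493179 241.32182989]
 [  0.           0.           1.        ]]Traceback (most recent call last):
  File "<stdin>", line 6, in <module>
ValueError: max() iterable argument is empty
```

```bash
python3 - <<'E'
from h import *
ci=np.load("w1.npz");im=cv2.imread("pics/w1.png")
hsv=cv2.cvtColor(im,cv2.COLOR_BGR2HSV);print(hsv[222,324],hsv[180,324],hsv[205,324],hsv[240,324],hsv[194,324])
v=hsv[222,324]
m=cv2.inRange(hsv,(0,150,int(v[2])-20),(25,255,255));m[:170]=0;m[260:]=0;m[:,:290]=0;m[:,360:]=0
c=max(cv2.findContours(m,0,1)[0],key=cv2.contourArea);b=cv2.minAreaRect(c);print(b)
P=[ray(ci,p,.094) for p in cv2.boxPoints(b)];print(np.mean(P,0),np.array(P).round(4))
e=P[1]-P[0] if np.linalg.norm(P[1]-P[0])>.03 else P[2]-P[1];print(np.degrees(np.arctan2(e[1],e[0])))
E
```

```text
[ 13 202 182] [150   4  67] [ 12 207 177] [ 13 205 183] [ 11 141  87]
((324.0, 225.5), (51.0, 18.0), 90.0)
[ 0.5188902  -0.17570467  0.094     ] [[ 0.5152 -0.1543  0.094 ]
 [ 0.5288 -0.1564  0.094 ]
 [ 0.5228 -0.1971  0.094 ]
 [ 0.5087 -0.195   0.094 ]]
-98.27324070032458
```

step_arm([
  {"rx":0,"ry":0,"rz":0,"dx":1,"dy":2,"dz":24,"gripper":1},
  {"rx":0,"ry":0,"rz":0,"dx":0,"dy":0,"dz":35,"gripper":1},
  {"rx":0,"ry":0,"rz":0,"dx":0,"dy":0,"dz":35,"gripper":1},
  {"rx":0,"ry":0,"rz":0,"dx":0,"dy":0,"dz":30,"gripper":1},
  {"rx":0,"ry":0,"rz":0,"dx":0,"dy":0,"dz":25,"gripper":1},
  {"rx":0,"ry":0,"rz":0,"dx":0,"dy":0,"dz":15,"gripper":1},
  {"rx":0,"ry":0,"rz":0,"dx":0,"dy":0,"dz":0,"gripper":0},
  {"rx":0,"ry":0,"rz":0,"dx":0,"dy":0,"dz":0,"gripper":-0.3},
  {"rx":0,"ry":0,"rz":0,"dx":0,"dy":0,"dz":0,"gripper":-1},
  {"rx":0,"ry":0,"rz":0,"dx":0,"dy":0,"dz":0,"gripper":-1},
  {"rx":0,"ry":0,"rz":0,"dx":0,"dy":0,"dz":0,"gripper":-1},
  {"rx":0,"ry":0,"rz":0,"dx":0,"dy":0,"dz":0,"gripper":-1},
], grip_force=60)

```text
clock: 4.2
tcp_pos: [0.5195, -0.176, 0.0901]
orientation: [2.39, 2.037, 0.001]
contact_force: [0.1, 0.3, 6.1]
grip_width: 0.0166
gripper_force: 60.5
```

step_arm([
  {"rx":0,"ry":0,"rz":0,"dx":0,"dy":0,"dz":-15,"gripper":-1},
  {"rx":0,"ry":0,"rz":0,"dx":0,"dy":0,"dz":-35,"gripper":-1},
  {"rx":0,"ry":0,"rz":0,"dx":0,"dy":0,"dz":-40,"gripper":-1},
  {"rx":0,"ry":0,"rz":0,"dx":0,"dy":0,"dz":-40,"gripper":-1},
  {"rx":0,"ry":0,"rz":-10.6,"dx":0,"dy":0,"dz":0,"gripper":-1},
  {"rx":0,"ry":0,"rz":-10.6,"dx":0,"dy":0,"dz":0,"gripper":-1},
  {"rx":0,"ry":0,"rz":-10.6,"dx":0,"dy":0,"dz":0,"gripper":-1},
  {"rx":0,"ry":0,"rz":-10.6,"dx":0,"dy":0,"dz":0,"gripper":-1},
  {"rx":0,"ry":0,"rz":-10.6,"dx":0,"dy":0,"dz":0,"gripper":-1},
  {"rx":0,"ry":0,"rz":-10.6,"dx":0,"dy":0,"dz":0,"gripper":-1},
  {"rx":0,"ry":0,"rz":-10.6,"dx":0,"dy":0,"dz":0,"gripper":-1},
  {"rx":0,"ry":0,"rz":-10.6,"dx":0,"dy":0,"dz":0,"gripper":-1},
  {"rx":0,"ry":0,"rz":-10.6,"dx":0,"dy":0,"dz":0,"gripper":-1},
  {"rx":0,"ry":0,"rz":-10.6,"dx":0,"dy":0,"dz":0,"gripper":-1},
  {"rx":0,"ry":0,"rz":-10.6,"dx":0,"dy":0,"dz":0,"gripper":-1},
  {"rx":0,"ry":0,"rz":-10.6,"dx":0,"dy":0,"dz":0,"gripper":-1},
  {"rx":0,"ry":0,"rz":-10.6,"dx":0,"dy":0,"dz":0,"gripper":-1},
])

```text
clock: 6.32
tcp_pos: [0.5184, -0.1761, 0.2197]
orientation: [1.049, -2.96, 0.001]
contact_force: [-0.3, -0.4, -2.0]
grip_width: 0.0167
gripper_force: 59.6
```

```bash
python3 - <<'E'
from bench import r
from h import *
o=r.get_obs();M=R.from_rotvec(o["orientation"]).as_matrix();print(o["tcp_pos"],M.round(3),o["joints"],np.degrees(np.arctan2(M[1,0],M[0,0])))
print((M.T@(np.array([.5157,.2208,o["tcp_pos"][2]])-o["tcp_pos"])*1000).round(1))
cv2.imwrite("pics/w2.png",r.grab_frame("wrist")[:, :])
E
```

```text
[ 0.51837116 -0.17608222  0.21969242] [[-0.777 -0.63  -0.001]
 [-0.63   0.777 -0.001]
 [ 0.001 -0.    -1.   ]] [ 0.91079996  0.44321668 -0.88851758  1.85239501  0.39814667  1.03545041
  2.11289998] -140.96735924172583
[-2.479e+02  3.100e+02 -2.000e-01]
```

View pics/w2.png

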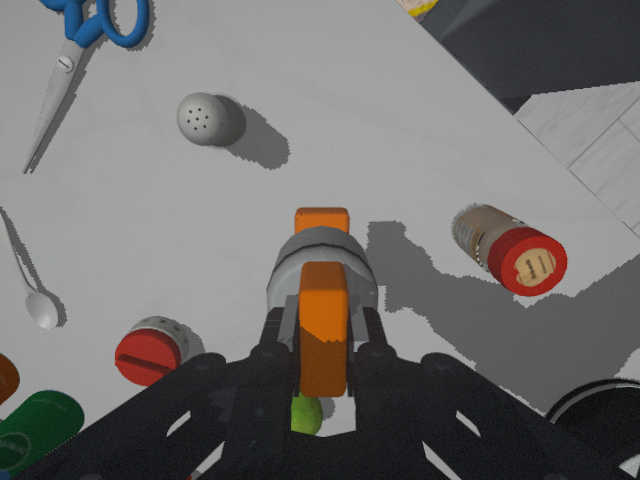

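step_arm([
  {"rx":0,"ry":0,"rz":0,"dx":-15,"dy":18.8,"dz":0,"gripper":-1},
  {"rx":0,"ry":0,"rz":0,"dx":-27.4,"dy":34.3,"dz":0,"gripper":-1},
  {"rx":0,"ry":0,"rz":0,"dx":-27.4,"dy":34.3,"dz":0,"gripper":-1},
  {"rx":0,"ry":0,"rz":0,"dx":-27.4,"dy":34.3,"dz":0,"gripper":-1},
  {"rx":0,"ry":0,"rz":0,"dx":-27.4,"dy":34.3,"dz":0,"gripper":-1},
  {"rx":0,"ry":0,"rz":0,"dx":-27.4,"dy":34.3,"dz":0,"gripper":-1},
  {"rx":0,"ry":0,"rz":0,"dx":-27.4,"dy":34.3,"dz":0,"gripper":-1},
  {"rx":0,"ry":0,"rz":0,"dx":-27.4,"dy":34.3,"dz":0,"gripper":-1},
  {"rx":0,"ry":0,"rz":0,"dx":-27.4,"dy":34.3,"dz":0,"gripper":-1},
  {"rx":0,"ry":0,"rz":0,"dx":-13.7,"dy":16.8,"dz":0,"gripper":-1},
  {"rx":0,"ry":0,"rz":0,"dx":0,"dy":0,"dz":20,"gripper":-1},
  {"rx":0,"ry":0,"rz":0,"dx":0,"dy":0,"dz":15,"gripper":-1},
  {"rx":0,"ry":0,"rz":0,"dx":0,"dy":0,"dz":0,"gripper":-1},
  {"rx":0,"ry":0,"rz":0,"dx":0,"dy":0,"dz":0,"gripper":-1},
])

```text
clock: 8.12
tcp_pos: [0.5188, 0.2201, 0.1842]
orientation: [1.038, -2.965, 0.0]
contact_force: [-0.6, -0.0, -2.2]
grip_width: 0.017
gripper_force: 59.4
```

```bash
python3 - <<'E'
from bench import r
from h import *
o=r.get_obs();M=R.from_rotvec(o["orientation"]).as_matrix();print(o["tcp_pos"],M.round(3),o["joints"],np.degrees(np.arctan2(M[1,0],M[0,0])))
print((M.T@(np.array([.5157,.2208,o["tcp_pos"][2]])-o["tcp_pos"])*1000).round(1))
a=r.grab_frame("scene")[270:420,100:250];b=r.grab_frame("wrist")[150:450,170:470]
cv2.imwrite("pics/w3.png",np.hstack([cv2.resize(a,(400,400)),cv2.resize(b,(400,400))]))
E
```

```text
[0.51884463 0.22007986 0.18422004] [[-0.782 -0.624 -0.   ]
 [-0.624  0.782 -0.   ]
 [ 0.    -0.    -1.   ]] [ 0.17611777  0.52953847 -0.90571453  1.84708344  0.48994628  1.00628869
  1.3092605 ] -141.40415639959187
[2.  2.5 0. ]
```

View pics/w3.png

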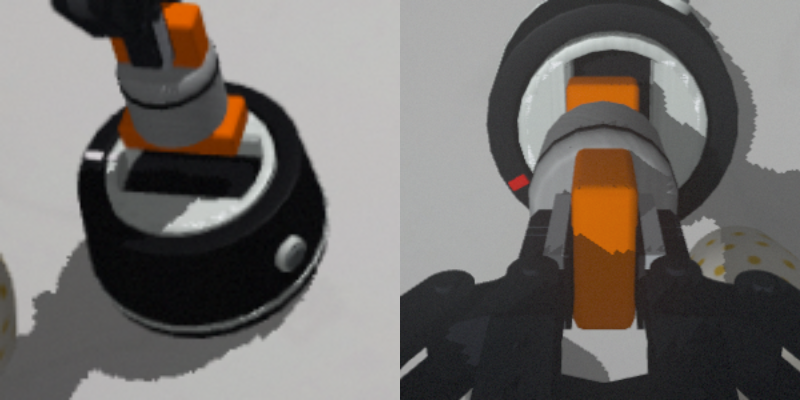

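The foot is in line with the well, about 2 mm off sideways, which agrees with the computed (2.0, 2.5) mm correction. I'll apply it and lower the cup.

step_arm([
  {"rx":0,"ry":0,"rz":0,"dx":2,"dy":2.5,"dz":6,"gripper":-1},
  {"rx":0,"ry":0,"rz":0,"dx":0,"dy":0,"dz":6,"gripper":-1},
  {"rx":0,"ry":0,"rz":0,"dx":0,"dy":0,"dz":5,"gripper":-1},
  {"rx":0,"ry":0,"rz":0,"dx":0,"dy":0,"dz":5,"gripper":-1},
  {"rx":0,"ry":0,"rz":0,"dx":0,"dy":0,"dz":4,"gripper":-1},
  {"rx":0,"ry":0,"rz":0,"dx":0,"dy":0,"dz":3,"gripper":-1},
])

```text
clock: 8.98
tcp_pos: [0.5154, 0.2217, 0.155]
orientation: [1.041, -2.964, -0.0]
contact_force: [1.6, -1.0, -2.5]
grip_width: 0.0168
gripper_force: 59.5
```

step_arm([
  {"rx":0,"ry":0,"rz":0,"dx":0,"dy":0,"dz":3,"gripper":-1},
  {"rx":0,"ry":0,"rz":0,"dx":0,"dy":0,"dz":2,"gripper":-1},
  {"rx":0,"ry":0,"rz":0,"dx":0,"dy":0,"dz":1,"gripper":-1},
  {"rx":0,"ry":0,"rz":0,"dx":0,"dy":0,"dz":0,"gripper":-1},
])

```text
clock: 9.48
tcp_pos: [0.5155, 0.2218, 0.1494]
orientation: [-1.041, 2.964, -0.0]
contact_force: [-0.0, -0.3, -2.4]
grip_width: 0.0173
gripper_force: 59.6
```

step_arm([
  {"rx":0,"ry":0,"rz":0,"dx":0,"dy":0,"dz":1,"gripper":-1},
  {"rx":0,"ry":0,"rz":3,"dx":0,"dy":0,"dz":0,"gripper":-1},
  {"rx":0,"ry":0,"rz":5,"dx":0,"dy":0,"dz":0,"gripper":-1},
  {"rx":0,"ry":0,"rz":6,"dx":0,"dy":0,"dz":0,"gripper":-1},
  {"rx":0,"ry":0,"rz":6,"dx":0,"dy":0,"dz":0,"gripper":-1},
  {"rx":0,"ry":0,"rz":6,"dx":0,"dy":0,"dz":0,"gripper":-1},
  {"rx":0,"ry":0,"rz":6,"dx":0,"dy":0,"dz":0,"gripper":-1},
  {"rx":0,"ry":0,"rz":6,"dx":0,"dy":0,"dz":0,"gripper":-1},
  {"rx":0,"ry":0,"rz":6,"dx":0,"dy":0,"dz":0,"gripper":-1},
  {"rx":0,"ry":0,"rz":6,"dx":0,"dy":0,"dz":0,"gripper":-1},
  {"rx":0,"ry":0,"rz":6,"dx":0,"dy":0,"dz":0,"gripper":-1},
  {"rx":0,"ry":0,"rz":6,"dx":0,"dy":0,"dz":0,"gripper":-1},
  {"rx":0,"ry":0,"rz":5,"dx":0,"dy":0,"dz":0,"gripper":-1},
  {"rx":0,"ry":0,"rz":0,"dx":0,"dy":0,"dz":0,"gripper":-1},
])

```text
clock: 11.22
tcp_pos: [0.5158, 0.2235, 0.1491]
orientation: [0.765, 3.046, 0.004]
contact_force: [-0.7, 3.8, 1.2]
grip_width: 0.0171
gripper_force: 60.0
```

```bash
python3 - <<'E'
from bench import r
from h import *
o=r.get_obs();M=R.from_rotvec(o["orientation"]).as_matrix();print(o["tcp_pos"],o["moment"],o["joints"],np.degrees(np.arctan2(M[1,0],M[0,0])))
a=r.grab_frame("scene")[270:420,100:250];b=r.grab_frame("wrist")[150:450,170:470]
cv2.imwrite("pics/w4.png",np.hstack([cv2.resize(a,(400,400)),cv2.resize(b,(400,400))]))
E
```

```text
[0.51579457 0.22354525 0.14909093] [ 1.08974707 -0.07489793  0.07640303] [-0.04352718  0.48583685 -0.60953181  1.89231744  0.35603572  0.86974225
  0.24760354] 151.81559618910848
```

View pics/w4.png

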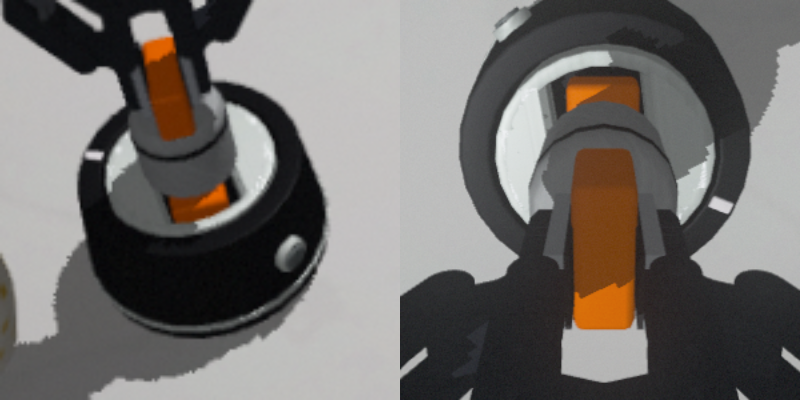

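The foot is home and the ring has followed the cup. The well lags the cup by roughly 10°, so the ring is at about 0.96 rad. I'll turn 4° more, then release and retreat upwards.

step_arm([
  {"rx":0,"ry":0,"rz":4,"dx":0,"dy":0,"dz":0,"gripper":-1},
  {"rx":0,"ry":0,"rz":0,"dx":0,"dy":0,"dz":0,"gripper":-1},
  {"rx":0,"ry":0,"rz":0,"dx":0,"dy":0,"dz":0,"gripper":0},
  {"rx":0,"ry":0,"rz":0,"dx":0,"dy":0,"dz":0,"gripper":0.3},
  {"rx":0,"ry":0,"rz":0,"dx":0,"dy":0,"dz":0,"gripper":0.3},
  {"rx":0,"ry":0,"rz":0,"dx":0,"dy":0,"dz":0,"gripper":0.3},
  {"rx":0,"ry":0,"rz":0,"dx":0,"dy":0,"dz":-15,"gripper":0.3},
  {"rx":0,"ry":0,"rz":0,"dx":0,"dy":0,"dz":-30,"gripper":0.3},
  {"rx":0,"ry":0,"rz":0,"dx":0,"dy":0,"dz":-40,"gripper":0.3},
  {"rx":0,"ry":0,"rz":0,"dx":0,"dy":0,"dz":-40,"gripper":0.3},
  {"rx":0,"ry":0,"rz":0,"dx":0,"dy":0,"dz":0,"gripper":0.3},
  {"rx":0,"ry":0,"rz":0,"dx":0,"dy":0,"dz":0,"gripper":0.3},
])

```text
clock: 12.82
tcp_pos: [0.5152, 0.2215, 0.2736]
orientation: [0.874, 3.017, -0.0]
contact_force: [-0.8, 0.8, -1.3]
grip_width: 0.0554
gripper_force: 0.0
```

```bash
python3 - <<'E'
from bench import r
from h import *
a=r.grab_frame("scene")[270:420,100:250];b=r.grab_frame("wrist")[40:440,120:520]
cv2.imwrite("pics/w5.png",np.hstack([cv2.resize(a,(400,400)),b]))
E
```

```text
(no output)
```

View pics/w5.png

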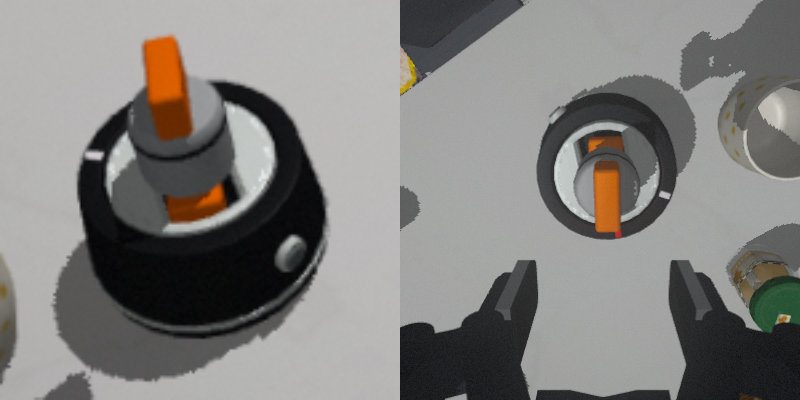

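The cup stands upright in the well and the gripper is clear. The rib sits close to the red mark at (618,234).

```bash
python3 -c "
from bench import r
print(r.hand_in())"
```

```text
the job is handed in; nothing more can be done
None
```

The cup is upright and fully home in the well, the ring is turned clockwise to about the red mark (judged from the camera views), the gripper is clear, and the job was handed in at about 13 s; no verdict came back.

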